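# Push a balm jar through the gravity flap of a storage box

### The arm

A 6-joint arm with a two-finger parallel gripper is mounted at the origin on a cart in front of the work surface, level with it; the furniture and walls round the work are solid. World frame = base frame: x ahead of the robot, y to its left, z up, the work surface at z = 0. Lengths are in mm, angles in rad, forces in N, time in s.
With the tool pointing down it reaches from about 200 to 875 mm from the base axis. Payload 3.4 kg.
Tool frame: the origin (TCP) lies midway between the tips of the shut fingers; the grasp point (between the pads) lies 19 mm behind it (pinch_z is the distance from the TCP to the grasp point, in mm); z points along the fingers, y is the line along which they close (so a half turn about z gives the same grasp; the last joint's range is limited). The gripper opens to 94 mm and grips with 3 to 60 N. Pads are 16 mm wide; open, the fingers measure 119 mm over their backs; the gripper's body (75 mm by 177 mm) begins 78 mm behind the grasp point.
Start: joints at [1.146, 0.276, 1.505, -0, 1.361, -0.121], TCP at [172.028, 548.7, 205.493] pointing down, gripper open.
Joint ranges: [-2.89, 2.89], [-0.75, 2.08], [0.22, 2.7], [-1.18, 4.32], [0.11, 2.71], [-2.7, 2.7]. Speed limits (rad/s): [2.57, 2.57, 3.14, 3.14, 3.14, 3.14].

### API

Orientations are given as a unit quaternion [w, x, y, z].
In Python, from bench import observe, get_image, calibration, job_done, pinch_z gives the robot as it stands. The module is installed in compiled form; this text tells all that it offers.
- The arm moves only by the tool apply_moves, never from a script. Its argument "targets" is a list of rows, each an object of numbers: "x", "y", "z": the shift along the tool's x, y, z in m; "rx", "ry", "rz": the turn, a rotation vector about the tool's x, y, z in rad. A call has exactly 5 rows; each row shifts and turns the commanded pose from where the row before left it, along the tool's axes as they then stand; what a row does not reach is not made up. A row lasts 1/12 s, in which the tool goes at most 41.7 mm and 7.16 degrees, less where a joint would pass 70% of its speed; a pose out of reach is approached as far as the arm can. A call is refused whole if a number of a shift passes 0.0417 or a number of a turn 0.125, either way. A call with a gripper value outside its range is refused whole. "gripper" is the closure, from 0 (fully open) to 1 (shut), set as the call begins (left out, the last holds). The fingers move at their own pace and stop on an object; the grip force is fixed at half the most. Time passes only in rows, so rows that do not move let the fingers close, or fill a call up. It gives the time, the measured TCP pose, the force, the opening and the grip force at its end, in the units of the state.
- observe(): the state, without advancing time (a new reading comes with each control period).
- get_image(name): name is "scene" or "top"; returns (picture, depth): 480x640x3 uint8, blue, green, red; 480x640 float32, mm along the optical axis (not along the pixel's ray), 0 where there is no reading.
- calibration(name): a dict with "fx", "fy", "cx", "cy" (pixels), "eye" and "orientation" of the camera in the world. Camera axes: x right, y up, looking along -z (the intrinsics and any distortion apply to the point x, -y, -z); pixel columns grow to the right and rows downward; lengths in mm; the calibration is good to about 2 mm. A picture is of the moment at which its call begins. calibration takes no time and is no camera call.
- job_done(): hands the job in; it is judged then, once.
The state is a dict: "time": time; "joint_positions": joint angles; "qvel": joint speeds; "effort": joint torques, N m; "ee_pos": TCP position; "tool_rot": TCP orientation; "ft_force": force on the tool from outside, world axes, zero at the start; "ft_torque": the same for the moment, N m; "opening": opening from 0.0 (shut) to 1.0 (fully open); "finger_force": force on a finger pad.
Only numpy, scipy, OpenCV 4.12 (cv2) and the standard library are available. Lean on these libraries where they do the work, as an engineer would, in place of code of your own. Each camera call takes 0.05 s, during which the arm holds its last target. There are 200 camera calls.

### The job

Push the low, wide, lidded balm jar across the worktop and in through the hanging flap at the front of the low wooden box, until the whole jar is inside behind the flap, then draw the fingers back out so that the flap swings shut by itself. Only push the jar, with the fingertips or the outside of the fingers: do not grip it, squeeze it hard, lift it or tip it over, and leave the beaker and everything else where it stands.

Things in the scene. Friction and masses are not known exactly. Their poses are not given: they have to be found in the camera images.
- balm_jar: brown jar with a black screw lid (one closed piece), 46 mm diameter, 40 mm high, 0.12 kg or so, loose, standing upright on the worktop in front of the wooden box; origin at the centre of its underside, z up. It slides on the worktop when pushed low down. It stands 120 to 160 mm out from the doorway, from 50 mm right to 85 mm left of its middle, so it often needs a sideways push too.
- jar_box: fixed low wooden box without a floor (the jar slides on the worktop all the way in): 150 mm deep, 170 wide, 84 high. Origin on the worktop in mid-doorway, straight below the flap's hinge; x points into the box, y left as one looks in, z up. Roof 6 mm thick, underside 78 mm high; roof and jambs reach out to x = -5 mm. Inside: back wall at x = 140 mm, side walls at y = +-75 mm.
- doorway (a point): on the hinge plane in mid-doorway, 17 mm above the box's origin (same axes). Doorway 122 mm wide, 78 mm high. The flap lies on the jar's lid until the jar's rear is 23 mm past the hinge plane (jar centre at box x = 46 mm). The roof stops upright fingers: to push that far, lean them 35 to 40 degrees, tips forward and down, reaching in under the roof.
- flap (a joint): angle of the box's flap, a light aluminium plate 114 mm wide, 4 mm thick, 30 g, hinged along its top at 74 mm height, its lower edge 33 mm above the worktop, so it overlaps the jar's top by 7 mm. 0 = hanging shut (it cannot swing outward), grows as it swings inward and up, to 1.5 rad; no spring, it falls shut by its own weight. About 0.6 rad while it rides on the jar.
- beaker: clear open beaker, 46 mm diameter, 58 mm high, loose, on the worktop left or right of the jar, beside the way to the box; a bystander; origin at the centre of its underside
- tape_roll: roll of tape lying flat, 66 mm diameter, 20 mm high, on the other side of the way than the beaker; a bystander; origin at the centre of its underside
- dropper_bottle: small brown dropper bottle, 28 mm diameter, 93 mm high, behind the box on its right; a bystander; origin at the centre of its underside
Not all that is in view belongs to the job. Leave any purple or red look-alike of the balm_jar alone.

How it is judged:
By the outcome, as a careful person would: the job done as asked, in the order asked, and still so for the second after the job is handed in, with the robot touching nothing.
It also fails if it takes over 51 s, if anything falls off the work surface, if the arm or the gripper's body presses on something with over 40 N, if the wrist force passes 120 N, or if a joint passes its speed limit or range.

## Working session

There is one attempt and no reset: what is moved stays moved. The work goes in short steps, Python scripts to look and compute and a tool call to move; the robot and the scene stay as the last step left them, time stands still between calls to the robot, and variables do not carry over. Pictures are saved under pics/ and viewed, at most 10 in all, crops included, and the job is handed in when it is done.

Besides the shell and the picture viewer there is one more tool, called after "Request:" as name(argument=value, ...) on one line, values as JSON. apply_moves: Moves the arm, as the interface text tells. Its arguments: {"type":"object","properties":{"targets":{"type":"array","items":{"type":"object","properties":{"x":{"type":"number"},"y":{"type":"number"},"z":{"type":"number"},"rx":{"type":"number"},"ry":{"type":"number"},"rz":{"type":"number"}}}},"gripper":{"type":"number"}},"required":["targets"]}

```bash
mkdir -p pics; cat > h.py <<'E'
import numpy as np,cv2
from scipy.spatial.transform import Rotation as R
from bench import *
def q2R(q): return R.from_quat([q[1],q[2],q[3],q[0]]).as_matrix()
def cloud(name,depth):
    c=calibration(name);v,u=np.mgrid[0:480,0:640]
    p=np.stack([(u-c['cx'])/c['fx']*depth,-(v-c['cy'])/c['fy']*depth,-depth],-1)
    return p@q2R(c['orientation']).T+np.array(c['eye'])
E
python3 - <<'E'
from h import *
for n in ("scene","top"):
    im,d=get_image(n);cv2.imwrite(f"pics/{n}0.png",im);np.save(f"{n}0.npy",d);print(calibration(n))
o=observe();print(o['ee_pos'],o['tool_rot'],o['time'],pinch_z)
E
```

```text
{'fx': 450.7007898312514, 'fy': 450.7007898312514, 'cx': 319.516508838864, 'cy': 239.29343956857903, 'eye': array([-132.85900843,   20.20369509,  437.46215126]), 'orientation': array([ 0.73026621,  0.44722443, -0.2826514 , -0.43221494])}
{'fx': 526.0327250252767, 'fy': 526.0327250252767, 'cx': 325.8146672411334, 'cy': 233.86578647653667, 'eye': array([404.08706479, 344.42875709, 925.6461387 ]), 'orientation': array([ 0.71436267,  0.06378245, -0.05291514, -0.69485089])}
[171.81635668 548.22654028 204.73015762] [-1.97673493e-04  1.51289023e-01  9.88489265e-01 -7.52326547e-04] 0.1 18.8
```

View pics/scene0.png

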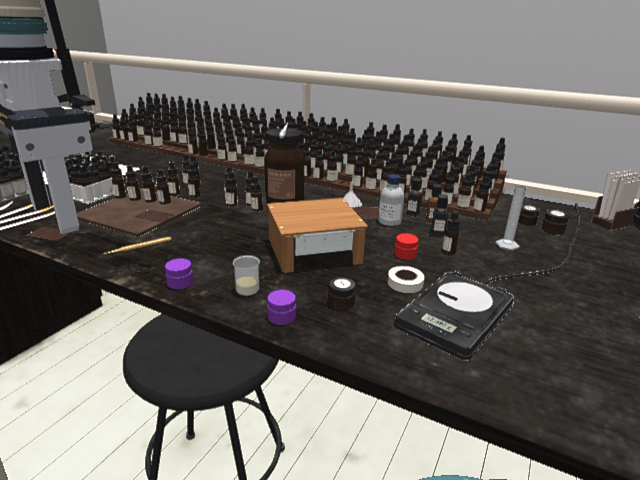

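View pics/top0.png

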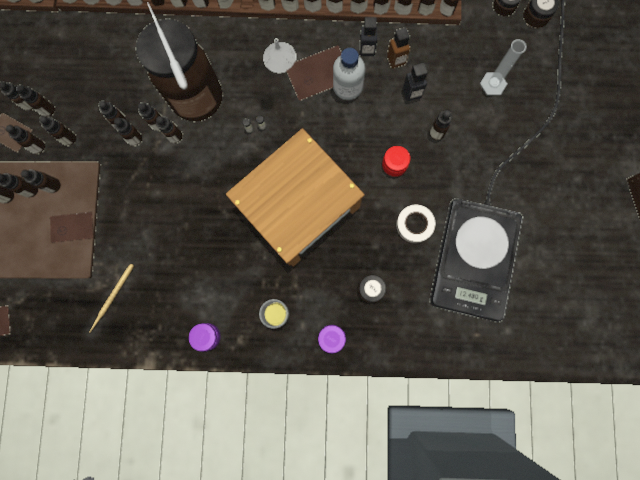

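The top view shows the box roof with corners near (302,130), (363,195), (291,263) and (227,195), and the door facing lower right. The jar is at (372,289), the beaker at (273,313), the tape at (416,223), and purple look-alikes at (331,339) and (203,337). Next I'll measure these.

```bash
cat > m.py <<'E'
from h import *
def obj(P,u,v,lo,hi,r=30):
    Q=P[v-r:v+r,u-r:u+r].reshape(-1,3);Q=Q[(Q[:,2]>lo)&(Q[:,2]<hi)]
    (c,rad)=cv2.minEnclosingCircle(Q[:,:2].astype(np.float32));return np.round(c,1),round(rad,1),len(Q),np.round(np.median(Q[:,2]),1)
E
python3 - <<'E'
from m import *
P=cloud("top",np.load("top0.npy"))
for n,u,v,lo,hi in (("jar",372,289,30,50),("beaker",273,313,45,70),("purple",331,339,30,50),("tape",416,223,12,28),("red",396,160,30,60)):
    print(n,*obj(P,u,v,lo,hi,24 if n!="tape" else 28))
m=(P[...,2]>76)&(P[...,2]<94);m[:120]=0;m[270:]=0;m[:,:220]=0;m[:,370:]=0
m=cv2.morphologyEx(m.astype(np.uint8),cv2.MORPH_OPEN,np.ones((5,5)))>0
Q=P[m];print(len(Q),np.median(Q[:,2]));r=cv2.minAreaRect(Q[:,:2].astype(np.float32));print(r,cv2.boxPoints(r))
for u,v in ((372,289),(331,339),(440,300),(330,300)):print(P[v,u])
# table edge
print(P[370,330],P[378,330],P[375,450])
c=calibration("top")
E
```

```text
jar [462.5 280.3] 22.5 570 40.9
beaker [415.6 442.8] 23.2 211 57.8
purple [376.9 346.6] 22.5 585 41.1
tape [567.6 192. ] 49.8 860 20.6
red [690.1 241. ] 22.8 528 40.7
9407 85.65811680851652
((610.4501342773438, 413.52239990234375), (156.24069213867188, 170.3343963623047), 43.45596694946289) [[495.16458 421.61462]
 [612.32007 297.96832]
 [725.7357  405.43018]
 [608.5802  529.0765 ]]
[459.86769245 280.29961036  42.01456373]
[375.8268808  346.59708497  40.44225792]
[445.61174012 163.52841118  24.30252719]
[4.41308422e+02 3.50255951e+02 2.40934636e-01]
[322.55748221 346.99161779   0.72937643] [ 233.27344857  348.39186018 -741.29048863] [320.69654537 143.42112747   3.99976697]
```

Box frame:
- Origin is about (557.4, 363.2) and yaw is 43.5°.
- Jar is at box x = -126, y = +5, and every bystander is more than 90 mm off the lane.

The plan is to push straight with two partly open fingertips, leaned 39°. I'll turn the tool first.

Request:
apply_moves(targets=[{"rz": 0.124},{"rz": 0.124},{"rz": 0.124},{"rz": 0.124},{"rz": 0.124}], gripper=0.745)

```text
invalid input at $.targets[0]: expected keys x, y, z, rx, ry, rz
```

Request:
apply_moves(targets=[{"rz": 0.124},{"rz": 0.124},{"rz": 0.124},{"rz": 0.124},{"rz": 0.124}])

```text
invalid input at $.targets[0]: expected keys x, y, z, rx, ry, rz
```

Request:
apply_moves(targets=[{"rz": 0.124},{"rz": 0.124},{"rz": 0.124},{"rz": 0.124},{"rz": 0.124}])

```text
invalid input at $.targets[0]: expected keys x, y, z, rx, ry, rz
```

Request:
apply_moves(targets=[{"rz": 0.11},{"rz": 0.109},{},{},{}])

```text
invalid input at $.targets[0]: expected keys x, y, z, rx, ry, rz
```

```bash
cat > d.py <<'E'
import sys
from h import *
a=np.radians(43.46);f=np.array([np.cos(a),np.sin(a),0]);l=np.array([-f[1],f[0],0]);o=np.array([557.4,363.2,0])
s=observe();T=q2R(s['tool_rot']);p=np.array(s['ee_pos'])
bx,by,bz,th=map(float,sys.argv[1:5]);th=np.radians(th)
z=f*np.sin(th)-np.array([0,0,1])*np.cos(th);x=f*np.cos(th)+np.array([0,0,1])*np.sin(th);G=np.stack([x,np.cross(z,x),z],1)
q=p-o;print("t",s['time'],"box",np.round([q@f,q@l,q[2]],1),"open",s['opening'],"F",np.round(s['ft_force'],1))
print("shift",np.round(T.T@(o+bx*f+by*l+[0,0,bz]-p),1),"rot",np.round(R.from_matrix(T.T@G).as_rotvec(),3),np.round(s['joint_positions'],2))
E
python3 d.py -200 5 205 0
```

```text
t 0.1 box [-152.6  399.5  204.7] open 0.9990827458060512 F [-0.2  0.5  0.2]
shift [-321.5 -233.5    0. ] rot [-1.000e-03  2.000e-03  2.079e+00] [ 1.15  0.28  1.51 -0.    1.36 -0.12]
```

All keys are required in every row.

Request:
apply_moves(targets=[{"x": 0,"y": 0,"z": 0,"rx": 0,"ry": 0,"rz": 0.124},{"x": 0,"y": 0,"z": 0,"rx": 0,"ry": 0,"rz": 0.124},{"x": 0,"y": 0,"z": 0,"rx": 0,"ry": 0,"rz": 0.124},{"x": 0,"y": 0,"z": 0,"rx": 0,"ry": 0,"rz": 0.124},{"x": 0,"y": 0,"z": 0,"rx": 0,"ry": 0,"rz": 0.124}], gripper=0.745)

```text
time: 0.52
ee_pos: [171.9, 548.3, 205.0]
tool_rot: [0.0, 0.448, 0.894, -0.001]
ft_force: [0.3, -0.8, 0.1]
opening: 0.681
finger_force: 0.0
```

Request:
apply_moves(targets=[{"x": 0,"y": 0,"z": 0,"rx": 0,"ry": 0,"rz": 0.124},{"x": 0,"y": 0,"z": 0,"rx": 0,"ry": 0,"rz": 0.124},{"x": 0,"y": 0,"z": 0,"rx": 0,"ry": 0,"rz": 0.124},{"x": 0,"y": 0,"z": 0,"rx": 0,"ry": 0,"rz": 0.124},{"x": 0,"y": 0,"z": 0,"rx": 0,"ry": 0,"rz": 0.124}])

```text
time: 0.93
ee_pos: [171.9, 548.4, 205.0]
tool_rot: [0.0, 0.7, 0.714, -0.001]
ft_force: [0.6, 0.3, 0.4]
opening: 0.329
finger_force: 0.0
```

Request:
apply_moves(targets=[{"x": 0,"y": 0,"z": 0,"rx": 0,"ry": 0,"rz": 0.124},{"x": 0,"y": 0,"z": 0,"rx": 0,"ry": 0,"rz": 0.124},{"x": 0,"y": 0,"z": 0,"rx": 0,"ry": 0,"rz": 0.124},{"x": 0,"y": 0,"z": 0,"rx": 0,"ry": 0,"rz": 0.124},{"x": 0,"y": 0,"z": 0,"rx": 0,"ry": 0,"rz": 0.124}])

```text
time: 1.35
ee_pos: [171.9, 548.4, 205.0]
tool_rot: [0.0, 0.884, 0.467, -0.0]
ft_force: [-0.2, 0.9, 0.1]
opening: 0.257
finger_force: 0.0
```

Request:
apply_moves(targets=[{"x": 0,"y": 0,"z": 0,"rx": 0,"ry": 0,"rz": 0.11},{"x": 0,"y": 0,"z": 0,"rx": 0,"ry": 0,"rz": 0.11},{"x": 0,"y": 0,"z": 0,"rx": 0,"ry": 0,"rz": 0},{"x": 0,"y": 0,"z": 0,"rx": 0,"ry": 0,"rz": 0},{"x": 0,"y": 0,"z": 0,"rx": 0,"ry": 0,"rz": 0}])

```text
time: 1.77
ee_pos: [172.0, 548.5, 205.2]
tool_rot: [0.0, 0.929, 0.371, -0.0]
ft_force: [0.4, -0.4, -0.1]
opening: 0.252
finger_force: 0.0
```

```bash
python3 d.py -200 5 205 0
```

```text
t 1.7667 box [-152.3  399.7  205.2] open 0.2522240363536443 F [ 0.4 -0.4 -0.1]
shift [-4.830e+01  3.946e+02  3.000e-01] rot [0.    0.    0.002] [1.15 0.28 1.51 0.   1.36 1.96]
```

Request:
apply_moves(targets=[{"x": -0.0032,"y": 0.0263,"z": 0,"rx": 0,"ry": 0,"rz": 0},{"x": -0.0032,"y": 0.0263,"z": 0,"rx": 0,"ry": 0,"rz": 0},{"x": -0.0032,"y": 0.0263,"z": 0,"rx": 0,"ry": 0,"rz": 0},{"x": -0.0032,"y": 0.0263,"z": 0,"rx": 0,"ry": 0,"rz": 0},{"x": -0.0032,"y": 0.0263,"z": 0,"rx": 0,"ry": 0,"rz": 0}])

```text
time: 2.18
ee_pos: [251.2, 441.2, 205.5]
tool_rot: [-0.0, 0.929, 0.371, 0.0]
ft_force: [0.5, -0.3, 0.1]
opening: 0.255
finger_force: 0.0
```

Request:
apply_moves(targets=[{"x": -0.0032,"y": 0.0263,"z": 0,"rx": 0,"ry": 0,"rz": 0},{"x": -0.0032,"y": 0.0263,"z": 0,"rx": 0,"ry": 0,"rz": 0},{"x": -0.0032,"y": 0.0263,"z": 0,"rx": 0,"ry": 0,"rz": 0},{"x": -0.0032,"y": 0.0263,"z": 0,"rx": 0,"ry": 0,"rz": 0},{"x": -0.0032,"y": 0.0263,"z": 0,"rx": 0,"ry": 0,"rz": 0}])

```text
time: 2.6
ee_pos: [330.1, 334.6, 205.6]
tool_rot: [-0.0, 0.929, 0.371, 0.0]
ft_force: [0.8, 0.9, -0.5]
opening: 0.254
finger_force: 0.0
```

Request:
apply_moves(targets=[{"x": -0.0032,"y": 0.0263,"z": 0,"rx": 0,"ry": 0,"rz": 0},{"x": -0.0032,"y": 0.0263,"z": 0,"rx": 0,"ry": 0,"rz": 0},{"x": -0.0032,"y": 0.0263,"z": 0,"rx": 0,"ry": 0,"rz": 0},{"x": -0.0032,"y": 0.0263,"z": 0,"rx": 0,"ry": 0,"rz": 0},{"x": -0.0032,"y": 0.0263,"z": 0,"rx": 0,"ry": 0,"rz": 0}])

```text
time: 3.02
ee_pos: [408.9, 228.0, 205.6]
tool_rot: [-0.0, 0.929, 0.371, 0.0]
ft_force: [-0.4, -0.0, -0.9]
opening: 0.251
finger_force: 0.0
```

Request:
apply_moves(targets=[{"x": 0,"y": 0,"z": 0,"rx": 0,"ry": 0.114,"rz": 0},{"x": 0,"y": 0,"z": 0,"rx": 0,"ry": 0.114,"rz": 0},{"x": 0,"y": 0,"z": 0,"rx": 0,"ry": 0.114,"rz": 0},{"x": 0,"y": 0,"z": 0,"rx": 0,"ry": 0.114,"rz": 0},{"x": 0,"y": 0,"z": 0,"rx": 0,"ry": 0.114,"rz": 0}])

```text
time: 3.43
ee_pos: [407.5, 229.4, 205.9]
tool_rot: [-0.102, 0.892, 0.357, 0.257]
ft_force: [-0.4, 0.4, -0.2]
opening: 0.257
finger_force: 0.0
```

Request:
apply_moves(targets=[{"x": 0,"y": 0,"z": 0,"rx": 0,"ry": 0.11,"rz": 0},{"x": 0,"y": 0,"z": 0,"rx": 0,"ry": 0,"rz": 0},{"x": 0,"y": 0,"z": 0,"rx": 0,"ry": 0,"rz": 0},{"x": 0,"y": 0,"z": 0,"rx": 0,"ry": 0,"rz": 0},{"x": 0,"y": 0,"z": 0,"rx": 0,"ry": 0,"rz": 0}])

```text
time: 3.85
ee_pos: [408.8, 231.2, 206.2]
tool_rot: [-0.118, 0.882, 0.354, 0.289]
ft_force: [-0.1, -0.2, -0.0]
opening: 0.254
finger_force: 0.0
```

```bash
python3 d.py -190 5 11 39; python3 - <<'E'
from m import *
im,d=get_image("top");P=cloud("top",d);print(obj(P,372,289,30,45,24));cv2.imwrite("pics/top1.png",im)
E
```

```text
t 3.85 box [-198.6    6.4  206.2] open 0.25426916958546203 F [-0.1 -0.2 -0. ]
shift [-108.7    2.2  162.4] rot [-0.007  0.047  0.003] [ 0.   -0.18  2.19  0.65  0.75  0.41]
(array([462.3, 280.2]), 22.5, 568, np.float64(41.0))
```

View pics/top1.png

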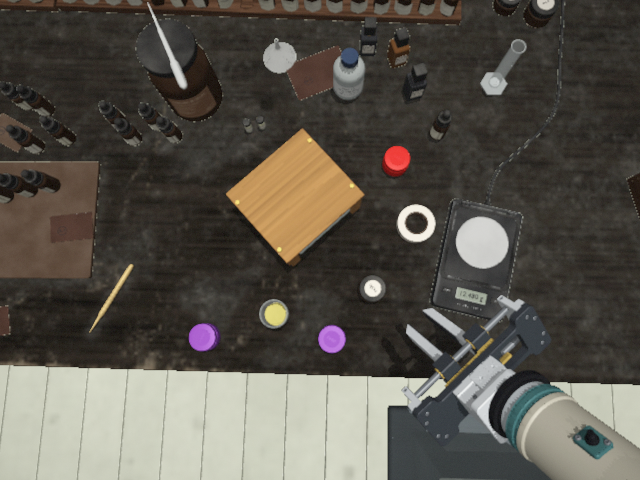

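The lane is clear and the jar hasn't moved, at pixel (372,289). The gripper is behind it, lower right. I'll finish the lean and descend.

Request:
apply_moves(targets=[{"x": 0,"y": 0.0014,"z": 0,"rx": -0.007,"ry": 0.047,"rz": 0.003},{"x": 0,"y": 0,"z": 0,"rx": 0,"ry": 0,"rz": 0},{"x": -0.0104,"y": 0,"z": 0.0136,"rx": 0,"ry": 0,"rz": 0},{"x": -0.0104,"y": 0,"z": 0.0136,"rx": 0,"ry": 0,"rz": 0},{"x": -0.0104,"y": 0,"z": 0.0136,"rx": 0,"ry": 0,"rz": 0}])

```text
time: 4.32
ee_pos: [410.0, 231.3, 153.7]
tool_rot: [-0.124, 0.876, 0.349, 0.31]
ft_force: [-0.1, 1.0, 0.2]
opening: 0.255
finger_force: 0.0
```

Request:
apply_moves(targets=[{"x": -0.0104,"y": 0,"z": 0.0136,"rx": 0,"ry": 0,"rz": 0},{"x": -0.0104,"y": 0,"z": 0.0136,"rx": 0,"ry": 0,"rz": 0},{"x": -0.0104,"y": 0,"z": 0.0136,"rx": 0,"ry": 0,"rz": 0},{"x": -0.0104,"y": 0,"z": 0.0136,"rx": 0,"ry": 0,"rz": 0},{"x": -0.0104,"y": 0,"z": 0.0136,"rx": 0,"ry": 0,"rz": 0}])

```text
time: 4.73
ee_pos: [411.7, 233.4, 67.6]
tool_rot: [-0.124, 0.876, 0.349, 0.31]
ft_force: [0.7, 0.6, -0.4]
opening: 0.254
finger_force: 0.0
```

Request:
apply_moves(targets=[{"x": -0.0104,"y": 0,"z": 0.0136,"rx": 0,"ry": 0,"rz": 0},{"x": 0,"y": 0,"z": 0,"rx": 0,"ry": 0,"rz": 0},{"x": 0,"y": 0,"z": 0,"rx": 0,"ry": 0,"rz": 0},{"x": 0,"y": 0,"z": 0,"rx": 0,"ry": 0,"rz": 0},{"x": 0,"y": 0,"z": 0,"rx": 0,"ry": 0,"rz": 0}])

```text
time: 5.15
ee_pos: [411.8, 233.5, 52.6]
tool_rot: [-0.124, 0.876, 0.349, 0.311]
ft_force: [0.1, 0.3, 0.3]
opening: 0.256
finger_force: 0.0
```

```bash
python3 d.py -185 5 11 39; python3 - <<'E'
from m import *
im,d=get_image("scene");cv2.imwrite("pics/s2.png",cv2.resize(im[160:400,220:540],(800,600)))
E
```

```text
t 5.15 box [-194.9    6.    52.6] open 0.25592497814769827 F [0.1 0.3 0.3]
shift [-18.6   1.   38.5] rot [-0.    -0.002 -0.001] [-0.02  0.15  2.52  1.69  0.46 -0.78]
```

View pics/s2.png

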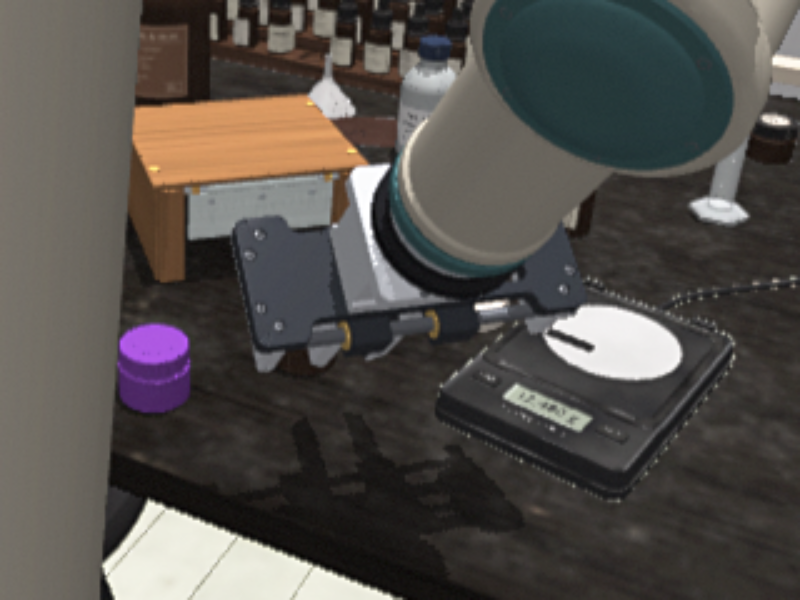

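The fingers are behind the jar, and the purple jar at (155,367) and the scale are clear of the gripper. I'll lower the rest of the way while edging forward.

Request:
apply_moves(targets=[{"x": -0.003,"y": 0,"z": 0.0064,"rx": 0,"ry": 0,"rz": 0},{"x": -0.003,"y": 0,"z": 0.0064,"rx": 0,"ry": 0,"rz": 0},{"x": -0.003,"y": 0,"z": 0.0064,"rx": 0,"ry": 0,"rz": 0},{"x": -0.003,"y": 0,"z": 0.0064,"rx": 0,"ry": 0,"rz": 0},{"x": -0.003,"y": 0.001,"z": 0.0064,"rx": 0,"ry": 0,"rz": 0}])

```text
time: 5.62
ee_pos: [418.5, 238.4, 18.2]
tool_rot: [-0.124, 0.876, 0.348, 0.311]
ft_force: [-0.0, -0.2, -0.2]
opening: 0.255
finger_force: 0.0
```

```bash
python3 d.py -180 5 12 39
```

```text
t 5.6167 box [-186.6    5.    18.2] open 0.25493094607550115 F [-0.  -0.2 -0.2]
shift [ 1.3 -0.   8.9] rot [ 0.001 -0.002 -0.001] [-0.    0.28  2.57  2.03  0.51 -1.15]
```

Request:
apply_moves(targets=[{"x": 0.0007,"y": 0,"z": 0.0045,"rx": 0,"ry": 0,"rz": 0},{"x": 0.0006,"y": 0,"z": 0.0044,"rx": 0,"ry": 0,"rz": 0},{"x": 0.0039,"y": 0,"z": 0.0031,"rx": 0,"ry": 0,"rz": 0},{"x": 0.0039,"y": 0,"z": 0.0031,"rx": 0,"ry": 0,"rz": 0},{"x": 0.0039,"y": 0,"z": 0.0031,"rx": 0,"ry": 0,"rz": 0}])

```text
time: 6.03
ee_pos: [434.2, 253.4, 12.1]
tool_rot: [-0.124, 0.876, 0.348, 0.311]
ft_force: [0.5, 0.4, 0.3]
opening: 0.255
finger_force: 0.0
```

Request:
apply_moves(targets=[{"x": 0.0039,"y": 0,"z": 0.0031,"rx": 0,"ry": 0,"rz": 0},{"x": 0.0039,"y": 0,"z": 0.0031,"rx": 0,"ry": 0,"rz": 0},{"x": 0.0039,"y": 0,"z": 0.0031,"rx": 0,"ry": 0,"rz": 0},{"x": 0.0039,"y": 0,"z": 0.0031,"rx": 0,"ry": 0,"rz": 0},{"x": 0.0039,"y": 0,"z": 0.0031,"rx": 0,"ry": 0,"rz": 0}])

```text
time: 6.45
ee_pos: [451.4, 270.3, 11.3]
tool_rot: [-0.124, 0.876, 0.348, 0.309]
ft_force: [-1.6, -0.8, 0.4]
opening: 0.25
finger_force: 0.8
```

```bash
python3 d.py -120 5 12 39; python3 - <<'E'
from m import *
im,d=get_image("top");P=cloud("top",d);np.save("t3.npy",d);cv2.imwrite("pics/t3.png",cv2.resize(im[150:390,220:540],(800,600)))
E
```

```text
t 6.45 box [-140.8    5.5   11.3] open 0.2504293843272061 F [-1.6 -0.8  0.4]
shift [16.6  0.4 12.5] rot [-0.001  0.001 -0.003] [ 0.11  0.33  2.48  2.1   0.45 -1.11]
```

View pics/t3.png

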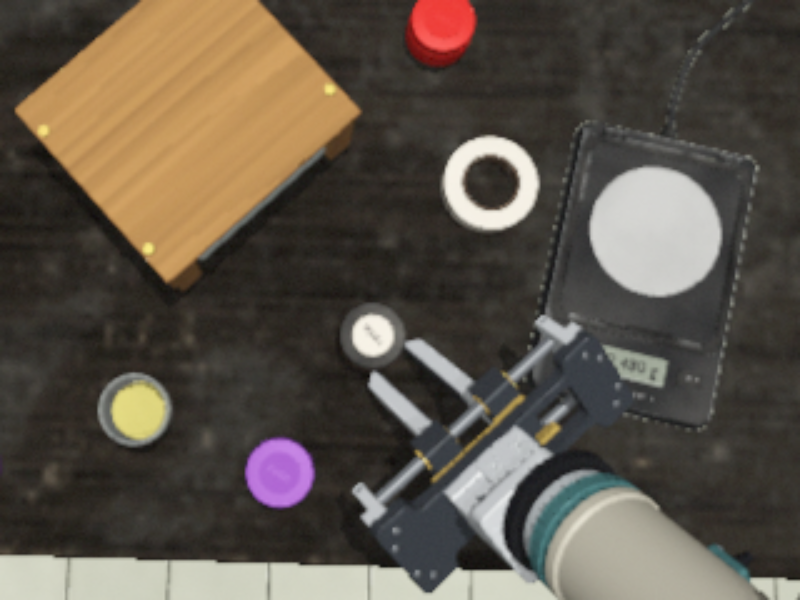

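The jar is nested against both tips, with its lid at crop (372,335), and the lane to the door is clear. I'll push on.

Request:
apply_moves(targets=[{"x": 0.0039,"y": 0,"z": 0.0031,"rx": 0,"ry": 0,"rz": 0},{"x": 0.0039,"y": 0,"z": 0.0031,"rx": 0,"ry": 0,"rz": 0},{"x": 0.0039,"y": 0,"z": 0.0031,"rx": 0,"ry": 0,"rz": 0},{"x": 0.0039,"y": 0,"z": 0.0031,"rx": 0,"ry": 0,"rz": 0},{"x": 0.0039,"y": 0,"z": 0.0031,"rx": 0,"ry": 0,"rz": 0}])

```text
time: 6.92
ee_pos: [470.0, 287.5, 11.5]
tool_rot: [-0.124, 0.876, 0.348, 0.31]
ft_force: [-0.5, -1.6, -0.0]
opening: 0.254
finger_force: 0.5
```

Request:
apply_moves(targets=[{"x": 0.0039,"y": 0,"z": 0.0031,"rx": 0,"ry": 0,"rz": 0},{"x": 0.0039,"y": 0,"z": 0.0031,"rx": 0,"ry": 0,"rz": 0},{"x": 0.0039,"y": 0,"z": 0.0031,"rx": 0,"ry": 0,"rz": 0},{"x": 0.0039,"y": 0,"z": 0.0031,"rx": 0,"ry": 0,"rz": 0},{"x": 0.0039,"y": 0,"z": 0.0031,"rx": 0,"ry": 0,"rz": 0}])

```text
time: 7.33
ee_pos: [488.0, 304.6, 11.8]
tool_rot: [-0.124, 0.876, 0.348, 0.31]
ft_force: [0.7, -0.2, -1.7]
opening: 0.254
finger_force: 0.4
```

```bash
python3 d.py -60 4 12 39; python3 - <<'E'
from m import *
im,d=get_image("top");P=cloud("top",d)
a=np.radians(43.46);f=np.array([np.cos(a),np.sin(a)]);l=np.array([-f[1],f[0]]);q=P[...,:2]-[557.4,363.2]
X=q@f;Y=q@l;m=(P[...,2]>36)&(P[...,2]<46)&(abs(Y-5)<45)&(X>-140)&(X<-20)
Q=np.stack([X[m],Y[m]],1).astype(np.float32);print(len(Q),cv2.minEnclosingCircle(Q),Q.mean(0))
E
```

```text
t 7.3333 box [-90.6   5.2  11.8] open 0.25363410681774656 F [ 0.7 -0.2 -1.7]
shift [23.9  1.1 19.1] rot [-0.001  0.    -0.003] [ 0.21  0.36  2.38  2.09  0.39 -0.99]
623 ((-84.69306182861328, 7.890451431274414), 40.640132904052734) [-71.5183      4.8991294]
```

Request:
apply_moves(targets=[{"x": 0.0039,"y": 0,"z": 0.0031,"rx": 0,"ry": 0,"rz": 0},{"x": 0.0039,"y": 0,"z": 0.0031,"rx": 0,"ry": 0,"rz": 0},{"x": 0.0039,"y": 0,"z": 0.0031,"rx": 0,"ry": 0,"rz": 0},{"x": 0.0039,"y": 0,"z": 0.0031,"rx": 0,"ry": 0,"rz": 0},{"x": 0.0039,"y": 0,"z": 0.0031,"rx": 0,"ry": 0,"rz": 0}])

```text
time: 7.8
ee_pos: [506.2, 321.7, 12.1]
tool_rot: [-0.124, 0.876, 0.348, 0.31]
ft_force: [-0.8, -0.9, -0.1]
opening: 0.253
finger_force: 0.6
```

Request:
apply_moves(targets=[{"x": 0.0039,"y": 0,"z": 0.0031,"rx": 0,"ry": 0,"rz": 0},{"x": 0.0039,"y": 0,"z": 0.0031,"rx": 0,"ry": 0,"rz": 0},{"x": 0.0039,"y": 0,"z": 0.0031,"rx": 0,"ry": 0,"rz": 0},{"x": 0.0039,"y": 0,"z": 0.0031,"rx": 0,"ry": 0,"rz": 0},{"x": 0.0039,"y": 0,"z": 0.0031,"rx": 0,"ry": 0,"rz": 0}])

```text
time: 8.22
ee_pos: [524.2, 338.8, 12.2]
tool_rot: [-0.124, 0.876, 0.348, 0.31]
ft_force: [-0.2, -0.7, -0.7]
opening: 0.257
finger_force: 0.5
```

```bash
python3 d.py 0 4 12 39; python3 - <<'E'
from m import *
im,d=get_image("top");cv2.imwrite("pics/t4.png",cv2.resize(im[150:390,220:540],(800,600)))
E
```

```text
t 8.2167 box [-40.8   5.1  12.2] open 0.25741557872991794 F [-0.2 -0.7 -0.7]
shift [31.6  1.1 25.9] rot [-0.001  0.    -0.003] [ 0.27  0.39  2.28  2.02  0.33 -0.86]
```

View pics/t4.png

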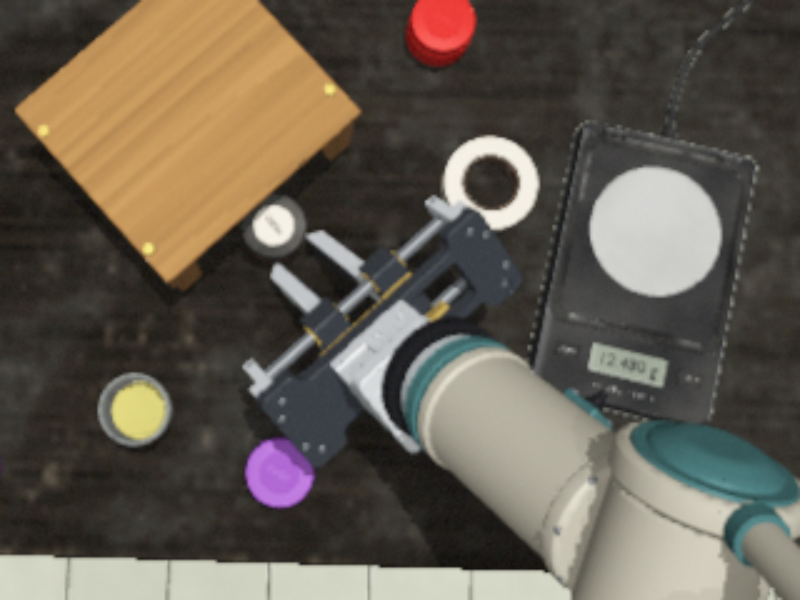

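The jar is at the door at crop (275,225), centred between the jambs, and still nested. I'll push in through the flap.

Request:
apply_moves(targets=[{"x": 0.0039,"y": 0,"z": 0.0031,"rx": 0,"ry": 0,"rz": 0},{"x": 0.0039,"y": 0,"z": 0.0031,"rx": 0,"ry": 0,"rz": 0},{"x": 0.0039,"y": 0,"z": 0.0031,"rx": 0,"ry": 0,"rz": 0},{"x": 0.0039,"y": 0,"z": 0.0031,"rx": 0,"ry": 0,"rz": 0},{"x": 0.0039,"y": 0,"z": 0.0031,"rx": 0,"ry": 0,"rz": 0}])

```text
time: 8.68
ee_pos: [542.4, 355.9, 12.5]
tool_rot: [-0.124, 0.876, 0.348, 0.31]
ft_force: [-0.3, -0.6, 0.2]
opening: 0.255
finger_force: 0.6
```

Request:
apply_moves(targets=[{"x": 0.0039,"y": 0,"z": 0.0031,"rx": 0,"ry": 0,"rz": 0},{"x": 0.0039,"y": 0,"z": 0.0031,"rx": 0,"ry": 0,"rz": 0},{"x": 0.0039,"y": 0,"z": 0.0031,"rx": 0,"ry": 0,"rz": 0},{"x": 0.0039,"y": 0,"z": 0.0031,"rx": 0,"ry": 0,"rz": 0},{"x": 0.0039,"y": 0,"z": 0.0031,"rx": 0,"ry": 0,"rz": 0}])

```text
time: 9.1
ee_pos: [560.4, 373.1, 12.7]
tool_rot: [-0.124, 0.876, 0.348, 0.31]
ft_force: [-1.1, -1.2, -0.8]
opening: 0.252
finger_force: 0.5
```

```bash
python3 d.py 31 5 12 39.5; python3 - <<'E'
from m import *
im,d=get_image("scene");cv2.imwrite("pics/s5.png",cv2.resize(im[160:340,220:460],(800,600)))
E
```

```text
t 9.1 box [ 9.   5.1 12.7] open 0.25152265652992256 F [-1.1 -1.2 -0.8]
shift [16.7  0.  14.4] rot [-0.001  0.009 -0.003] [ 0.33  0.43  2.17  1.91  0.28 -0.69]
```

View pics/s5.png

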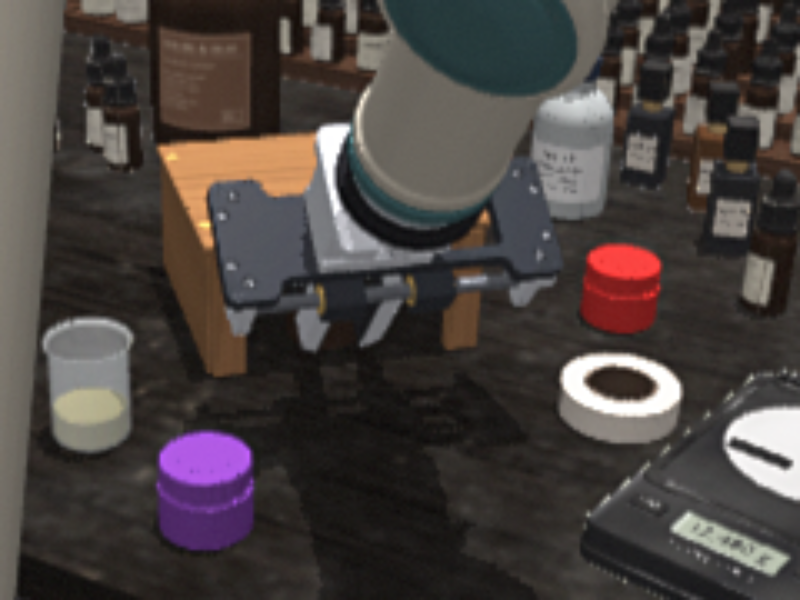

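The fingers are now in the doorway, and the body's front edge stays above the roof with the bystanders untouched. I'll do the last 22 mm slowly, checking force.

Request:
apply_moves(targets=[{"x": 0.0018,"y": 0,"z": 0.0014,"rx": 0,"ry": 0.015,"rz": 0},{"x": 0.0018,"y": 0,"z": 0.0015,"rx": 0,"ry": 0,"rz": 0},{"x": 0.0018,"y": 0,"z": 0.0015,"rx": 0,"ry": 0,"rz": 0},{"x": 0.0018,"y": 0,"z": 0.0015,"rx": 0,"ry": 0,"rz": 0},{"x": 0.0018,"y": 0,"z": 0.0015,"rx": 0,"ry": 0,"rz": 0}])

```text
time: 9.57
ee_pos: [568.8, 380.8, 12.8]
tool_rot: [-0.127, 0.874, 0.347, 0.316]
ft_force: [-0.2, -0.6, 0.2]
opening: 0.259
finger_force: 0.4
```

Request:
apply_moves(targets=[{"x": 0.0016,"y": 0,"z": 0.0014,"rx": 0,"ry": 0,"rz": 0},{"x": 0.0016,"y": 0,"z": 0.0014,"rx": 0,"ry": 0,"rz": 0},{"x": 0.0016,"y": 0,"z": 0.0014,"rx": 0,"ry": 0,"rz": 0},{"x": 0.0012,"y": 0,"z": 0.001,"rx": 0,"ry": 0,"rz": 0},{"x": 0,"y": 0,"z": 0,"rx": 0,"ry": 0,"rz": 0}])

```text
time: 9.98
ee_pos: [574.7, 386.5, 12.8]
tool_rot: [-0.127, 0.874, 0.347, 0.316]
ft_force: [-0.1, 0.1, -0.2]
opening: 0.256
finger_force: 0.2
```

```bash
python3 d.py 32 5 12 40
```

```text
t 9.9833 box [28.6  5.  12.8] open 0.2557884244445669 F [-0.1  0.1 -0.2]
shift [ 2.1 -0.   2.8] rot [-0.001  0.002 -0.003] [ 0.34  0.45  2.14  1.94  0.28 -0.71]
```

Request:
apply_moves(targets=[{"x": 0.0013,"y": 0,"z": 0.0011,"rx": 0,"ry": 0,"rz": 0},{"x": 0.0012,"y": 0,"z": 0.001,"rx": 0,"ry": 0,"rz": 0},{"x": 0.0007,"y": 0,"z": 0.0006,"rx": 0,"ry": 0,"rz": 0},{"x": 0,"y": 0,"z": 0,"rx": 0,"ry": 0,"rz": 0},{"x": 0,"y": 0,"z": 0,"rx": 0,"ry": 0,"rz": 0}])

```text
time: 10.4
ee_pos: [577.5, 389.1, 12.7]
tool_rot: [-0.127, 0.874, 0.347, 0.316]
ft_force: [-0.7, 0.3, -1.0]
opening: 0.257
finger_force: 0.2
```

Request:
apply_moves(targets=[{"x": -0.0023,"y": 0,"z": -0.0019,"rx": 0,"ry": 0,"rz": 0},{"x": -0.0038,"y": 0,"z": -0.0032,"rx": 0,"ry": 0,"rz": 0},{"x": -0.0038,"y": 0,"z": -0.0032,"rx": 0,"ry": 0,"rz": 0},{"x": -0.0038,"y": 0,"z": -0.0032,"rx": 0,"ry": 0,"rz": 0},{"x": -0.0038,"y": 0,"z": -0.0032,"rx": 0,"ry": 0,"rz": 0}])

```text
time: 10.82
ee_pos: [560.2, 372.9, 12.7]
tool_rot: [-0.127, 0.874, 0.347, 0.316]
ft_force: [-0.2, -0.1, -0.7]
opening: 0.256
finger_force: 0.0
```

Request:
apply_moves(targets=[{"x": -0.0038,"y": 0,"z": -0.0032,"rx": 0,"ry": 0,"rz": 0},{"x": -0.0038,"y": 0,"z": -0.0032,"rx": 0,"ry": 0,"rz": 0},{"x": -0.0038,"y": 0,"z": -0.0032,"rx": 0,"ry": 0,"rz": 0},{"x": -0.0038,"y": 0,"z": -0.0032,"rx": 0,"ry": 0,"rz": 0},{"x": -0.0038,"y": 0,"z": -0.0032,"rx": 0,"ry": 0,"rz": 0}])

```text
time: 11.23
ee_pos: [542.4, 355.9, 12.8]
tool_rot: [-0.127, 0.874, 0.347, 0.316]
ft_force: [-1.1, 0.0, -0.2]
opening: 0.258
finger_force: 0.0
```

Request:
apply_moves(targets=[{"x": -0.0058,"y": 0,"z": -0.0049,"rx": 0,"ry": 0,"rz": 0},{"x": -0.0058,"y": 0,"z": -0.0049,"rx": 0,"ry": 0,"rz": 0},{"x": -0.0058,"y": 0,"z": -0.0049,"rx": 0,"ry": 0,"rz": 0},{"x": -0.0058,"y": 0,"z": -0.0049,"rx": 0,"ry": 0,"rz": 0},{"x": -0.0058,"y": 0,"z": -0.0049,"rx": 0,"ry": 0,"rz": 0}])

```text
time: 11.65
ee_pos: [514.4, 329.6, 13.0]
tool_rot: [-0.127, 0.874, 0.347, 0.316]
ft_force: [-0.1, -0.2, -0.1]
opening: 0.253
finger_force: 0.0
```

```bash
python3 d.py -100 5 12 40
```

```text
t 11.65 box [-54.3   5.2  13. ] open 0.2526757278397133 F [-0.1 -0.2 -0.1]
shift [-35.7   0.2 -28.5] rot [-0.001  0.003 -0.003] [ 0.25  0.39  2.32  2.1   0.37 -0.96]
```

Request:
apply_moves(targets=[{"x": 0.008,"y": 0,"z": -0.012,"rx": 0,"ry": 0,"rz": 0},{"x": 0.008,"y": 0,"z": -0.015,"rx": 0,"ry": 0,"rz": 0},{"x": 0.008,"y": 0,"z": -0.018,"rx": 0,"ry": 0,"rz": 0},{"x": 0.008,"y": 0,"z": -0.018,"rx": 0,"ry": 0,"rz": 0},{"x": 0.008,"y": 0,"z": -0.018,"rx": 0,"ry": 0,"rz": 0}])

```text
time: 12.07
ee_pos: [499.0, 315.0, 100.5]
tool_rot: [-0.127, 0.874, 0.347, 0.316]
ft_force: [0.5, 0.1, 0.1]
opening: 0.257
finger_force: 0.0
```

Request:
apply_moves(targets=[{"x": 0.008,"y": 0.015,"z": -0.018,"rx": 0,"ry": 0,"rz": 0},{"x": 0.008,"y": 0.015,"z": -0.018,"rx": 0,"ry": 0,"rz": 0},{"x": 0.008,"y": 0.015,"z": -0.018,"rx": 0,"ry": 0,"rz": 0},{"x": 0.008,"y": 0.015,"z": -0.018,"rx": 0,"ry": 0,"rz": 0},{"x": 0.008,"y": 0.015,"z": -0.018,"rx": 0,"ry": 0,"rz": 0}])

```text
time: 12.48
ee_pos: [531.0, 241.6, 195.4]
tool_rot: [-0.127, 0.874, 0.347, 0.316]
ft_force: [1.3, 0.3, 0.4]
opening: 0.253
finger_force: 0.0
```

Request:
apply_moves(targets=[{"x": 0,"y": 0.02,"z": -0.01,"rx": 0,"ry": 0,"rz": 0},{"x": 0,"y": 0.02,"z": -0.01,"rx": 0,"ry": 0,"rz": 0},{"x": 0,"y": 0.02,"z": -0.01,"rx": 0,"ry": 0,"rz": 0},{"x": 0,"y": 0,"z": 0,"rx": 0,"ry": 0,"rz": 0},{"x": 0,"y": 0,"z": 0,"rx": 0,"ry": 0,"rz": 0}])

```text
time: 12.9
ee_pos: [559.2, 184.8, 217.6]
tool_rot: [-0.127, 0.874, 0.346, 0.316]
ft_force: [-0.2, 0.4, -0.8]
opening: 0.257
finger_force: 0.0
```

```bash
python3 d.py -100 5 12 40; python3 - <<'E'
from m import *
im,d=get_image("scene");cv2.imwrite("pics/s6.png",cv2.resize(im[160:340,220:460],(800,600)))
im,d=get_image("top");P=cloud("top",d)
for n,u,v,lo,hi in (("beaker",273,313,45,70),("purple",331,339,30,50),("tape",416,223,12,28),("red",396,160,30,60)):print(n,*obj(P,u,v,lo,hi,24 if n!="tape" else 28))
E
```

```text
t 12.9 box [-121.4 -130.7  217.6] open 0.25653433830597255 F [-0.2  0.4 -0.8]
shift [-115.9 -135.2  171.6] rot [-0.     0.003 -0.004] [-0.15  0.04  2.01  0.79  0.79  0.18]
beaker [415.5 442.7] 23.2 211 57.8
purple [376.9 346.5] 22.3 581 41.1
tape [567.  192.5] 49.7 860 20.6
red [689.7 240.4] 23.1 533 40.8
```

View pics/s6.png

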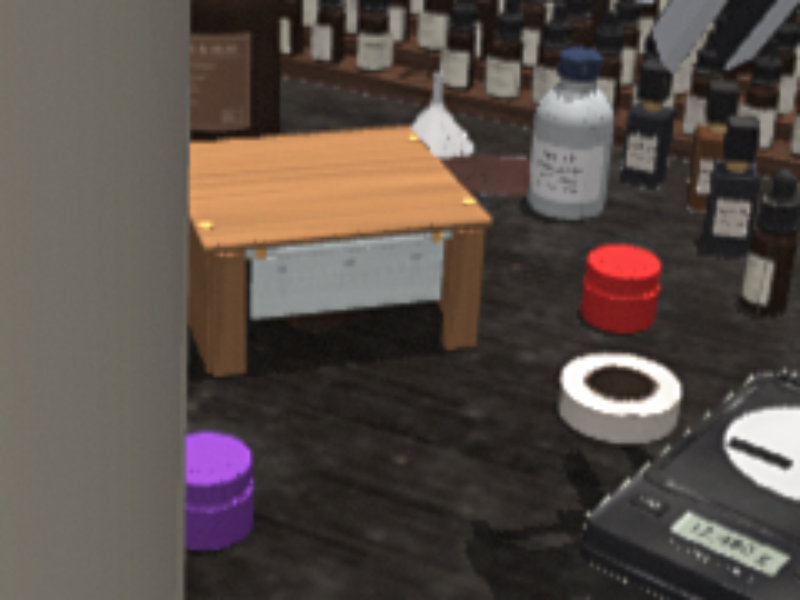

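The flap hangs shut at crop (345,280), and the jar's base just shows beneath it at (320,322), inside the box. The beaker, tape and look-alike jars measure where they were to within 1 mm, and the arm is clear.

```bash
python3 -c "
from bench import *
print(job_done())"
```

```text
the job is handed in; nothing more can be done
None
```

I pushed the jar in through the flap, drew the fingers back out and handed the job in at about 13 s; the last picture shows the flap hanging shut with the jar behind it, and the beaker, tape and nearby look-alikes where they stood.

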